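# Take down the games-night tower

## Task

Someone has piled a tower on the glass shelf: take it apart from the top, one thing at a time, and put each in the middle of its own place: first the bell on the square cork mat, then the tumbler, still mouth down, on the round wooden coaster, then the card tin in the shorter tray and last the dice box in the longer tray, each lying flat and square in its tray. Set things down gently without dropping or tipping any, and do not disturb the torch or the coaster rack.

Things in the scene. Friction and masses are not known exactly. Their poses are not given: they have to be found in the camera images.
- bell: chrome desk bell, on top of the tower at the start: a dome on a black foot, 50 mm across and 46 mm high with its push button. Its side is a straight upright wall 50 mm across from 5 to 22 mm above its underside, above which it rounds in to the button. About 0.15 kg. Origin: centre of its underside, z up. Goes on the cork mat.
- tumbler: frosted glass tumbler standing mouth down (it stays mouth down), under the bell at the start: a straight cylinder 62 mm across and 72 mm high, its outer bottom edge (now on top) slightly bevelled. About 0.18 kg. Origin: centre of its lower face (the mouth), z up. Goes on the round coaster.
- card_tin: plain metal playing-card tin lying flat, shut (one solid piece), under the tumbler at the start: 104 mm long (its x), 62 mm wide (its y), 26 mm high. About 0.15 kg. Origin: centre of its underside, z up. Goes in the short tray.
- dice_box: black plastic dice box with its lid clipped on (one solid piece), at the bottom of the tower, on the glass: 150 mm long (its x), 66 mm wide (its y), 36 mm high. About 0.22 kg. Origin: centre of its underside, z up. Goes in the long tray.
- cork_mat: square cork mat, 84 by 84 mm, 4 mm thick, fixed to the glass; the bell's place. Origin: centre of its underside; its top is 4 mm above.
- coaster: round wooden coaster, 94 mm across, 6 mm thick, flat-topped, fixed to the glass; the tumbler's place. Origin: centre of its underside; its top is 6 mm above.
- short_tray: the shorter of two shallow wooden trays, fixed: inside 128 mm long (its x) by 86 mm wide (its y), walls 4 mm thick, floor 3 mm thick, rim 7 mm above the glass; the card tin's place, long side along long side (either way round). Origin: centre of its underside.
- long_tray: the longer of two shallow wooden trays, fixed: inside 176 mm long (its x) by 92 mm wide (its y), walls 4 mm thick, floor 3 mm thick, rim 7 mm above the glass; the dice box's place, long side along long side (either way round). Origin: centre of its underside.
- torch: small dark metal torch standing loose on its tail, 96 mm high, 28 mm across with a 34 mm head; leave it alone. Origin: centre of its underside.
- coaster_rack: loose dark wooden rack, 86 by 106 mm, with four square coasters standing in its slots, 104 mm high; leave it alone. Origin: centre of its underside.
Things that resemble listed ones, but are neither listed nor needed, are in the scene too. Leave any yellow look-alike of the bell alone.

How it is judged:
On the way, in this order (a step that is already met when the one before it is completed fails the run):
1. the bell stands in the middle of the cork mat, let go (horizontal distance between bell and cork_mat below 0.014 m and z of bell in the frame of cork_mat between 0.001 and 0.007 m and angle between bell's own z axis and vertical below 0.08 rad and contact force between the fingers and bell below 0.1 N), for 0.2 s.
2. the tumbler stands mouth down in the middle of the round coaster, let go (horizontal distance between tumbler and coaster below 0.014 m and z of tumbler in the frame of coaster between 0.003 and 0.009 m and angle between tumbler's own z axis and vertical below 0.08 rad and contact force between the fingers and tumbler below 0.1 N), for 0.2 s.
3. the card tin lies squarely in the middle of the short tray, let go (horizontal distance between card_tin and short_tray below 0.014 m and z of card_tin in the frame of short_tray between 0 and 0.006 m and angle between card_tin's own z axis and vertical below 0.08 rad and contact force between the fingers and card_tin below 0.1 N and angle between the x axis of card_tin and the x axis of short_tray, either way round below 0.2 rad), for 0.2 s.
4. the dice box lies squarely in the middle of the long tray, let go (horizontal distance between dice_box and long_tray below 0.014 m and z of dice_box in the frame of long_tray between 0 and 0.006 m and angle between dice_box's own z axis and vertical below 0.08 rad and contact force between the fingers and dice_box below 0.1 N and angle between the x axis of dice_box and the x axis of long_tray, either way round below 0.2 rad), for 0.2 s.
At the end, for the whole second after the job is handed in: Bell on cork mat, tumbler mouth down on coaster, card tin in short tray, dice box in long tray: each centre within 14 mm of its place's centre, resting on it (height within 3 mm), upright within 0.08 rad, the tin and the box within 0.2 rad of their tray's direction, all released and at rest (all of step 1 and all of step 2 and all of step 3 and all of step 4 and linear speed of each of bell, tumbler, card_tin, dice_box below 0.02 m/s and angular speed of each of bell, tumbler, card_tin, dice_box below 0.2 rad/s); the robot touches nothing.
It fails at once if one of the four things is dropped (falls faster than 0.7 m/s out of the fingers, a fall of about 25 mm) ((contact force between the fingers and bell below 0.05 N and linear speed of bell above 0.7 m/s) or (contact force between the fingers and tumbler below 0.05 N and linear speed of tumbler above 0.7 m/s) or (contact force between the fingers and card_tin below 0.05 N and linear speed of card_tin above 0.7 m/s) or (contact force between the fingers and dice_box below 0.05 N and linear speed of dice_box above 0.7 m/s)).
It fails at once if one of the four things is tipped over (more than about 45 degrees) (angle between any of bell, tumbler, card_tin, dice_box's own z axis and vertical above 0.8 rad).
It fails at once if the torch is shifted more than 25 mm or knocked over (distance of torch from where it was at the start of the episode above 0.025 m or angle between torch's own z axis and vertical above 0.5 rad).
It fails at once if the coaster rack is shifted more than 25 mm or knocked over (distance of coaster_rack from where it was at the start of the episode above 0.025 m or angle between coaster_rack's own z axis and vertical above 0.5 rad).
It also fails if it takes over 128 s, if anything falls off the work surface, if the arm or the gripper's body presses on something with over 40 N, if the wrist force passes 120 N, or if a joint passes its speed limit or range.

## Robot

A 6-joint arm with a two-finger parallel gripper is mounted at the origin on the work surface. World frame = base frame: x ahead of the robot, y to its left, z up, the work surface at z = 0. Lengths are in m, angles in rad, forces in N, time in s.
With the tool pointing down it reaches from about 0.275 to 0.75 m from the base axis. Payload 10.2 kg.
Tool frame: the origin (TCP) lies midway between the tips of the shut fingers; the grasp point (between the pads) lies 19 mm behind it (manip.hold_point_z is the distance from the TCP to the grasp point, in m); z points along the fingers, y is the line along which they close (so a half turn about z gives the same grasp; the last joint's range is limited). The gripper opens to 85 mm and grips with 20 to 120 N. Pads are 22 mm wide; open, the fingers measure 114 mm over their backs; the gripper's body (76 mm by 85 mm) begins 54 mm behind the grasp point. The pads swing forward as they close: fully open they stand 13 mm farther back than shut.
Start: joints at [-1.415, 0.313, 1.498, -0, 1.331, -0.223], TCP at [0.194, -0.488, 0.231] pointing down, gripper open.
Joint ranges: [-2.94, 2.94], [-0.97, 2.17], [0.19, 2.56], [-1.23, 4.37], [0.02, 3.11], [-2.88, 2.88]. Speed limits (rad/s): [2.39, 2.39, 3.01, 3.14, 3.14, 3.14].

## Interface

Orientations are given as a rotation vector (axis times angle).
In Python, from rig import manip gives the robot as it stands. The module is installed in compiled form; this text tells all that it offers.
- The arm moves only by the tool drive_tool, never from a script. Its argument "commands" is a list of rows, each an object with "slide": the shift along the tool's x, y, z in m, a list of three; "yaw": the turn about the tool's z in rad; "grip": the opening, from 0 (shut) to 1 (fully open). In form: [{"slide": [tx, ty, tz], "yaw": yaw, "grip": grip}, ...]. A call has 1 to 5 rows; each row is the pose to reach, as a shift and turn from the pose commanded when the call began, along the tool's axes at that moment; what a row does not reach only later rows make up. A row lasts 1/8 s, in which the tool goes at most 62.5 mm and 10.7 degrees, less where a joint would pass 70% of its speed; a pose out of reach is approached as far as the arm can. A call with a gripper value outside its range is refused whole. The fingers move at their own pace and stop on an object; "newtons" is the grip in N (left out, the last holds). Time passes only in rows, so rows that repeat a pose let the fingers close. It gives the time, the measured TCP pose, the force, the opening and the grip force at its end, in the units of the state.
- manip.read_state(): the state, without advancing time (a new reading comes with each control period).
- manip.snapshot(name): name is "scene" or "side" or "wrist"; returns a dict with "frame" (480x640x3 uint8, blue, green, red), "intrinsics" (3x3 intrinsics, pixels), "extrinsics" (4x4, takes a point from world to camera coordinates). Camera axes: x right, y down, z forward; pixel columns grow to the right and rows downward; lengths in m; the calibration is good to about 2 mm. The wrist camera is an equidistant fisheye: a pixel r from the principal point sees the ray r / f radians off the axis. A picture is of the moment at which its call begins. There is no depth.
- manip.hand_in(): hands the job in; it is judged then, once.
Trained networks look in a picture, given as the dict that the camera call returned (one of the last four; its "shot" number tells which), for a name from the list of things; names that differ only in an ending like _2 or _b are one class to them, and where a whole thing is asked for, a point or a joint stands for the part that bears it (a point fixed in the world has none). Each returns a list of dicts, best first, with "p" (0 to 1); they miss things now and then, are a little off and sometimes report something else, mostly with a low value. They report only what shows in the picture. A call takes as long as a camera call. They do not tell look-alikes from the thing itself.
- manip.recognise(label, picture): "xyz" ([x, y, z] in m, in world coordinates, good to about 4 mm: the middle of the surface that is visible of it).
- manip.cut_out(label, picture): "pixels" (480x640 bool, what is visible of it).
The state is a dict: "t": time; "q": joint angles; "dq": joint speeds; "joint_efforts": joint torques, N m; "position": TCP position; "tcp_rot": TCP orientation; "force": force on the tool from outside, world axes, zero at the start; "torque": the same for the moment, N m; "finger_gap": finger opening in m; "grasp_force": force on a finger pad.
Only numpy, scipy, OpenCV 4.12 (cv2) and the standard library are available. Lean on these libraries where they do the work, as an engineer would, in place of code of your own. Each camera call takes 0.05 s, during which the arm holds its last target. There are 200 camera calls.

## Working session

There is one attempt and no reset: what is moved stays moved. The work goes in short steps, Python scripts to look and compute and a tool call to move; the robot and the scene stay as the last step left them, time stands still between calls to the robot, and variables do not carry over. Pictures are saved under pics/ and viewed, at most 14 in all, crops included, and the job is handed in when it is done.

Besides the shell and the picture viewer there is one more tool, called after "Call:" by a JSON object that holds its "api" and its "payload", one argument or row to a line. drive_tool: Moves the arm, as the interface text tells. Its arguments: {"type":"object","properties":{"commands":{"type":"array"},"newtons":{"type":"number"}},"required":["commands"]}

```bash
mkdir -p pics && ls && cat > h.py <<'E'
import numpy as np,cv2
from rig import manip
N=["bell","tumbler","card_tin","dice_box","cork_mat","coaster","short_tray","long_tray","torch","coaster_rack"]
def px(pic,X):
    E=np.array(pic["extrinsics"]);K=np.array(pic["intrinsics"]);c=E[:3,:3]@np.array(X)+E[:3,3]
    return (K@(c/c[2]))[:2]
def ray(pic,uv,fish=False):
    E=np.array(pic["extrinsics"]);K=np.array(pic["intrinsics"]);R=E[:3,:3];o=-R.T@E[:3,3]
    d=np.array([(uv[0]-K[0,2])/K[0,0],(uv[1]-K[1,2])/K[1,1],1.])
    if fish:
        r=np.hypot(d[0],d[1]);s=np.sin(r)/max(r,1e-9);d=np.array([d[0]*s,d[1]*s,np.cos(r)])
    d=R.T@d;return o,d/np.linalg.norm(d)
def onplane(pic,uv,z,fish=False):
    o,d=ray(pic,uv,fish);return o+d*(z-o[2])/d[2]
def tri(rs):
    A=sum(np.eye(3)-np.outer(d,d) for o,d in rs);b=sum((np.eye(3)-np.outer(d,d))@o for o,d in rs)
    return np.linalg.solve(A,b)
E
python3 - <<'E'
from h import *
s=manip.read_state();print({k:np.round(v,3) for k,v in s.items()},manip.hold_point_z)
for n in ["scene","side"]:
    p=manip.snapshot(n);cv2.imwrite(f"pics/{n}0.png",p["frame"])
    E=np.array(p["extrinsics"]);print(n,"cam",(-E[:3,:3].T@E[:3,3]).round(3))
    for l in N:
        print(l,[(np.round(r["xyz"],3).tolist(),round(r["p"],2),px(p,r["xyz"]).round().tolist()) for r in manip.recognise(l,p)[:4]])
E
```

```text
pics
{'t': np.float64(0.0), 'q': array([-1.415,  0.313,  1.498, -0.   ,  1.331, -0.223]), 'dq': array([-0.   ,  0.   , -0.   ,  0.001,  0.001, -0.001]), 'joint_efforts': array([ 1.0000e-03, -4.1226e+01, -2.5974e+01, -0.0000e+00,  4.0000e-03,
        0.0000e+00]), 'position': array([ 0.194, -0.488,  0.231]), 'tcp_rot': array([-3.084, -0.591, -0.   ]), 'force': array([-0.262, -0.239, -0.154]), 'torque': array([0.01 , 0.01 , 0.036]), 'grasp_force': np.float64(0.0), 'finger_gap': np.float64(0.085)} 0.0187
scene cam [ 1.336 -0.027  0.963]
bell [([0.382, 0.416, 0.025], 0.85, [448.0, 199.0]), ([0.487, 0.294, 0.162], 0.71, [420.0, 192.0])]
tumbler [([0.499, 0.294, 0.106], 0.65, [418.0, 212.0])]
card_tin [([0.509, 0.286, 0.062], 0.9, [414.0, 227.0]), ([0.684, 0.365, 0.072], 0.52, [468.0, 277.0])]
dice_box [([0.528, 0.281, 0.032], 0.65, [412.0, 241.0])]
cork_mat [([0.453, -0.294, 0.007], 0.6, [184.0, 248.0])]
coaster [([0.65, -0.156, 0.01], 0.91, [239.0, 305.0])]
short_tray [([0.454, 0.017, 0.005], 0.81, [306.0, 237.0]), ([0.452, -0.295, 0.004], 0.7, [184.0, 248.0]), ([0.487, 0.295, 0.162], 0.
[... 184 characters left out ...]
 277.0])]
side cam [0.433 0.815 0.956]
bell [([0.467, 0.313, 0.167], 0.77, [330.0, 329.0]), ([0.371, 0.437, 0.036], 0.71, [379.0, 435.0])]
tumbler [([0.477, 0.33, 0.112], 0.72, [324.0, 353.0]), ([0.658, 0.013, 0.072], 0.29, [257.0, 232.0])]
card_tin [([0.446, 0.322, 0.063], 0.56, [341.0, 364.0])]
dice_box [([0.426, 0.331, 0.034], 0.56, [351.0, 377.0])]
cork_mat [([0.456, -0.292, 0.005], 0.93, [352.0, 172.0])]
coaster [([0.651, -0.153, 0.007], 0.76, [273.0, 202.0])]
short_tray [([0.455, 0.018, 0.006], 0.61, [345.0, 259.0])]
long_tray [([0.634, 0.152, 0.002], 0.61, [259.0, 301.0])]
torch [([0.656, 0.015, 0.073], 0.66, [257.0, 233.0])]
coaster_rack [([0.656, 0.39, 0.075], 0.83, [221.0, 386.0])]
```

View pics/scene0.png

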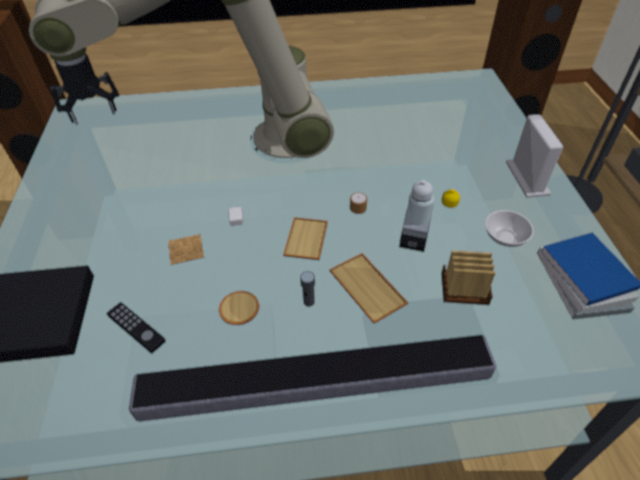

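View pics/side0.png

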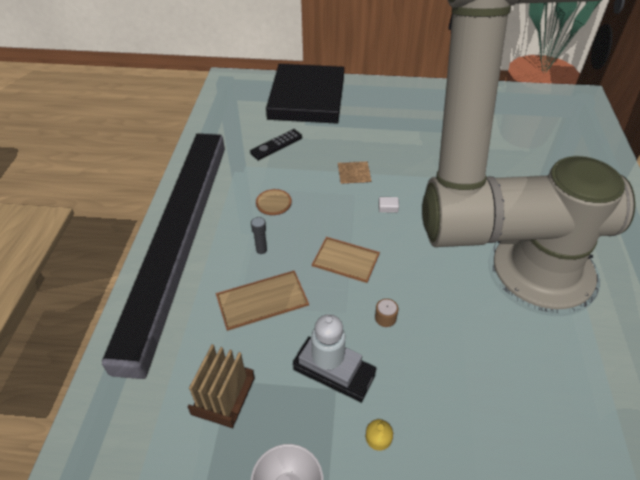

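The chrome bell is on the tower at about (421,190) in the scene view and (328,328) in the side view. The yellow look-alike is at (451,198) and (379,434), and the torch and a pot (358,202) are other decoys. Next I measure from the masks in both views.

```bash
cat >> h.py <<'E'
def mask(l,p,near=None):
    best=None
    for r in manip.cut_out(l,p):
        m=np.array(r["pixels"]).astype(np.uint8);M=cv2.moments(m,True)
        if M["m00"]<20: continue
        c=(M["m10"]/M["m00"],M["m01"]/M["m00"])
        if near is None or np.hypot(c[0]-near[0],c[1]-near[1])<25: return m,c,r["p"]
    return None
def rect(p,m,z,fish=False):
    c=max(cv2.findContours(m,cv2.RETR_EXTERNAL,cv2.CHAIN_APPROX_NONE)[0],key=len)[:,0]
    P=np.array([onplane(p,(float(u),float(v)),z,fish)[:2] for u,v in c],np.float32)*1000
    (x,y),(w,h),a=cv2.minAreaRect(P)
    if w<h: w,h,a=h,w,a+90
    return np.round([x,y,w,h,(a+90)%180-90],1).tolist()
E
python3 - <<'E'
from h import *
P={n:manip.snapshot(n) for n in ["scene","side"]}
near={"scene":dict(bell=(421,190),tumbler=(418,212),card_tin=(414,227),dice_box=(412,241),cork_mat=(184,248),coaster=(239,305),short_tray=(306,237),long_tray=(367,287)),
"side":dict(bell=(328,328),tumbler=(326,350),card_tin=(330,364),dice_box=(335,373),cork_mat=(352,172),coaster=(273,202),short_tray=(345,259),long_tray=(262,300))}
zt=dict(cork_mat=.004,coaster=.006,short_tray=.007,long_tray=.007)
for l in N[:8]:
    rs=[]
    for n,p in P.items():
        r=mask(l,p,near[n][l])
        if r is None: print(l,n,"none");continue
        m,c,pr=r;rs.append(ray(p,c))
        ys,xs=np.nonzero(m);print(l,n,round(pr,2),np.round(c),"bbox",xs.min(),xs.max(),ys.min(),ys.max(),rect(p,m,zt[l]) if l in zt else "")
    if len(rs)==2: print("   tri",tri(rs).round(4))
E
```

```text
bell scene 0.58 [422. 191.] bbox 411 432 180 201 
bell side 0.89 [328. 329.] bbox 314 342 314 344 
   tri [0.472  0.3027 0.1504]
tumbler scene 0.58 [419. 210.] bbox 406 433 195 224 
tumbler side 0.82 [327. 352.] bbox 311 344 330 368 
   tri [0.471  0.3069 0.0802]
card_tin scene 0.83 [415. 229.] bbox 402 428 218 237 
card_tin side none
dice_box scene 0.93 [412. 242.] bbox 399 425 234 250 
dice_box side 0.85 [340. 377.] bbox 292 375 336 402 
   tri [ 0.4535  0.2994 -0.0462]
cork_mat scene 0.58 [185. 249.] bbox 168 202 233 263 [450.5, -291.9, 91.1, 85.3, 10.3]
cork_mat side 0.8 [354. 172.] bbox 338 370 161 182 [452.6, -294.8, 87.3, 83.5, -81.2]
   tri [ 0.4521 -0.2925  0.0041]
coaster scene 0.68 [238. 307.] bbox 218 258 290 325 [653.4, -157.7, 93.7, 88.6, 35.4]
coaster side 0.75 [273. 202.] bbox 256 290 189 214 [652.3, -157.4, 93.3, 87.8, -82.3]
   tri [ 0.652  -0.1583  0.0034]
short_tray scene 0.81 [305. 238.] bbox 283 326 217 259 [455.8, 17.2, 141.9, 95.7, -15.9]
short_tray side 0.69 [345. 259.] bbox 311 378 237 281 [455.6, 16.9, 137.3, 99.5, -15.9]
   tri [0.4553 0.0162 0.0035]
long_tray scene 0.77 [368. 288.] bbox 330 406 253 323 [631.7, 149.6, 188.4, 106.3, 25.3]
long_tray side 0.84 [261. 299.] bbox 215 308 270 329 [630.5, 146.6, 186.3, 108.9, 26.0]
   tri [0.633  0.1492 0.0033]
```

```bash
cat >> h.py <<'E'
from scipy.spatial.transform import Rotation as Ro
def plan(x,y,z,ydeg=None):
    "slide and yaw from here; ydeg = wanted world angle of the closing line (mod 180)"
    s=manip.read_state();R=Ro.from_rotvec(s["tcp_rot"]).as_matrix()
    d=np.array([x,y,z])-s["position"];a=np.degrees(np.arctan2(R[1,1],R[0,1]))
    w=0 if ydeg is None else ((ydeg-a+90)%180)-90
    print("pos",np.round(s["position"],4),"closing",round(a,1),"tilt",round(np.degrees(np.arccos(-R[2,2])),2),"slide",np.round(R.T@d,4).tolist(),"yaw",round(-np.radians(w),3),"|d|",round(np.linalg.norm(d),3),"t",round(s["t"],2),"q6",round(s["q"][5],2),"gap",round(s["finger_gap"],4),"F",np.round(s["force"],1))
E
python3 - <<'E'
from h import *
plan(.40,.24,.33)
E
```

```text
pos [ 0.1942 -0.4878  0.2313] closing -68.3 tilt 0.0 slide [0.4604, -0.6001, -0.0987] yaw -0.0 |d| 0.763 t 2.0 q6 -0.22 gap 0.0856 F [-0.2  0.7  0.4]
```

Call:
{"api": "drive_tool", "payload": {
  "commands": [
    {"slide": [0.03,-0.04,-0.04],"yaw": 0,"grip": 1},
    {"slide": [0.06,-0.08,-0.07],"yaw": 0,"grip": 1},
    {"slide": [0.095,-0.124,-0.098],"yaw": 0,"grip": 1},
    {"slide": [0.13,-0.17,-0.098],"yaw": 0,"grip": 1},
    {"slide": [0.165,-0.215,-0.098],"yaw": 0,"grip": 1}
  ]
}}

```text
t: 2.62
position: [0.2681, -0.2253, 0.3296]
tcp_rot: [3.085, 0.59, 0.001]
force: [0.1, -0.7, 0.6]
finger_gap: 0.0856
grasp_force: 0.0
```

Call:
{"api": "drive_tool", "payload": {
  "commands": [
    {"slide": [0.036,-0.047,0],"yaw": 0,"grip": 1},
    {"slide": [0.072,-0.094,0],"yaw": 0,"grip": 1},
    {"slide": [0.108,-0.141,0],"yaw": 0,"grip": 1},
    {"slide": [0.144,-0.188,0],"yaw": 0,"grip": 1},
    {"slide": [0.18,-0.235,0],"yaw": 0,"grip": 1}
  ]
}}

```text
t: 3.25
position: [0.3483, 0.0599, 0.3296]
tcp_rot: [3.085, 0.591, 0.002]
force: [0.1, -1.6, -0.4]
finger_gap: 0.0854
grasp_force: 0.0
```

Call:
{"api": "drive_tool", "payload": {
  "commands": [
    {"slide": [0.036,-0.047,0],"yaw": 0,"grip": 1},
    {"slide": [0.072,-0.094,0],"yaw": 0,"grip": 1},
    {"slide": [0.1,-0.13,0],"yaw": 0,"grip": 1},
    {"slide": [0.115,-0.15,0],"yaw": 0,"grip": 1},
    {"slide": [0.115,-0.15,0],"yaw": 0,"grip": 1}
  ]
}}

```text
t: 3.88
position: [0.3996, 0.2408, 0.3289]
tcp_rot: [3.085, 0.595, -0.001]
force: [-0.9, -0.3, 0.4]
finger_gap: 0.0854
grasp_force: 0.0
```

```bash
python3 - <<'E'
from h import *
p=manip.snapshot("wrist");cv2.imwrite("pics/w1.png",p["frame"])
E=np.array(p["extrinsics"]);print("cam",(-E[:3,:3].T@E[:3,3]).round(3),p["intrinsics"])
for l in N[:4]:
    for r in manip.cut_out(l,p):
        m=np.array(r["pixels"]).astype(np.uint8);M=cv2.moments(m,True);print(l,round(r["p"],2),M["m00"],M["m10"]/M["m00"],M["m01"]/M["m00"])
        ys,xs=np.nonzero(m);print(xs.min(),xs.max(),ys.min(),ys.max())
plan(.47,.305,.33)
E
```

```text
cam [0.471 0.27  0.471] [[371.64829954   0.         321.08558665]
 [  0.         371.64829954 240.47570885]
 [  0.           0.           1.        ]]
bell 0.77 2723.0 285.31692985677563 112.23613661402864
255 315 83 141
bell 0.56 1240.0 177.69435483870967 159.20725806451614
158 197 140 178
tumbler 0.81 691.0 294.410998552822 111.73661360347323
254 320 80 145
tumbler 0.15 90.0 313.4 2.411111111111111
304 321 0 7
card_tin 0.64 2114.0 289.9522232734153 123.59697256385998
239 342 67 168
dice_box 0.83 1856.0 279.05118534482756 134.89762931034483
227 351 61 185
pos [0.3996 0.239  0.3295] closing -68.4 tilt 0.02 slide [0.0898, -0.0354, -0.0004] yaw -0.0 |d| 0.096 t 4.12 q6 1.48 gap 0.0853 F [-0.1  0.5  0.5]
```

View pics/w1.png

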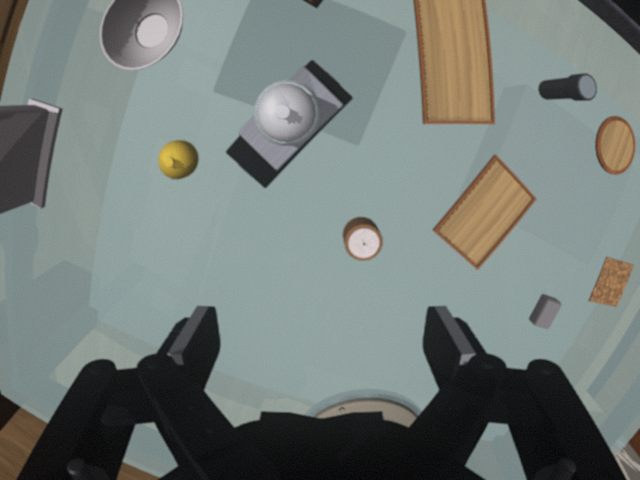

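The wrist view shows the chrome bell at (285,112), on the tumbler, tin and black box. The yellow bell is apart at (178,159). This view also gives the yaw of the stack.

```bash
cat >> h.py <<'E'
def tower(p,near,ls=("bell","tumbler","card_tin","dice_box"),zs=None):
    z=dict(bell=.152,tumbler=.134,card_tin=.062,dice_box=.036)
    if zs: z.update(zs)
    for l in ls:
        for r in manip.cut_out(l,p):
            m=np.array(r["pixels"]).astype(np.uint8);ys,xs=np.nonzero(m)
            if np.hypot((xs.min()+xs.max())/2-near[0],(ys.min()+ys.max())/2-near[1])<60:
                cs=np.vstack([c for c in cv2.findContours(m,cv2.RETR_EXTERNAL,cv2.CHAIN_APPROX_NONE)[0] if len(c)>25])[:,0]
                P=np.array([onplane(p,(float(u),float(v)),z[l],True)[:2] for u,v in cs],np.float32)*1000
                (x,y),(w,h),a=cv2.minAreaRect(P)
                if w<h:w,h,a=h,w,a+90
                print(l,round(r["p"],2),"rect",np.round([x,y,w,h,(a+90)%180-90],1),"circ",np.round(cv2.minEnclosingCircle(P)[0],1),round(cv2.minEnclosingCircle(P)[1],1));break
E
python3 - <<'E'
from h import *
p=manip.snapshot("wrist");tower(p,(285,120))
E
```

```text
bell 0.78 rect [469.9 302.4  49.4  49.1  52.7] circ [469.7 302.7] 25.6
tumbler 0.56 rect [469.8 302.1  59.7  59.6 -69.2] circ [469.7 302. ] 31.1
card_tin 0.63 rect [465.3 304.4 105.2  64.9 -23.3] circ [465.2 305.6] 59.2
dice_box 0.75 rect [457.5 306.4 151.1  66.6 -22.2] circ [457. 306.] 80.0
```

Call:
{"api": "drive_tool", "payload": {
  "commands": [
    {"slide": [0.02,-0.035,0],"yaw": 0,"grip": 1},
    {"slide": [0.02,-0.035,0],"yaw": 0,"grip": 1},
    {"slide": [0.02,-0.035,0],"yaw": 0,"grip": 1}
  ]
}}

```text
t: 4.75
position: [0.4052, 0.2793, 0.3292]
tcp_rot: [3.085, 0.592, -0.001]
force: [0.6, -0.3, -0.6]
finger_gap: 0.0859
grasp_force: 0.0
```

```bash
python3 - <<'E'
from h import *
p=manip.snapshot("wrist");tower(p,(320,140));plan(.47,.305,.33)
E
```

```text
bell 0.57 rect [469.8 301.7  49.4  49.2 -68.1] circ [469.4 302. ] 25.4
tumbler 0.94 rect [473.8 310.6  58.9  43.  -23.4] circ [470.7 303.9] 29.8
card_tin 0.67 rect [465.5 305.9 103.7  63.3 -23.1] circ [465.5 305.9] 59.0
dice_box 0.75 rect [457.7 306.4 151.9  66.3 -22.5] circ [457.2 307.7] 79.4
pos [0.4053 0.2793 0.3295] closing -68.3 tilt 0.01 slide [0.0696, -0.0, -0.0005] yaw -0.0 |d| 0.07 t 5.0 q6 1.56 gap 0.0852 F [0.4 0.3 0.5]
```

Sizes agree with the text from both wrist positions, so the heights are confirmed. I'll approach the bell now.

Call:
{"api": "drive_tool", "payload": {
  "commands": [
    {"slide": [0.035,0.001,0.03],"yaw": 0,"grip": 1},
    {"slide": [0.0684,0.0024,0.08],"yaw": 0,"grip": 1},
    {"slide": [0.0684,0.0024,0.12],"yaw": 0,"grip": 1},
    {"slide": [0.0684,0.0024,0.12],"yaw": 0,"grip": 1}
  ]
}}

```text
t: 5.5
position: [0.4688, 0.3021, 0.207]
tcp_rot: [3.085, 0.591, -0.009]
force: [0.2, -0.1, 0.3]
finger_gap: 0.0852
grasp_force: 0.0
```

Call:
{"api": "drive_tool", "payload": {
  "commands": [
    {"slide": [0,0,0.03],"yaw": 0,"grip": 1},
    {"slide": [0,0,0.055],"yaw": 0,"grip": 1},
    {"slide": [0,0,0.072],"yaw": 0,"grip": 1},
    {"slide": [0,0,0.072],"yaw": 0,"grip": 1}
  ]
}}

```text
t: 6.0
position: [0.47, 0.3028, 0.1387]
tcp_rot: [-3.085, -0.591, -0.002]
force: [-0.0, -0.1, 0.9]
finger_gap: 0.0854
grasp_force: 0.0
```

```bash
python3 - <<'E'
from h import *
plan(.4697,.3023,.134)
p=manip.snapshot("side");q=manip.snapshot("wrist")
a=cv2.resize(p["frame"][260:410,230:430],(800,600));cv2.imwrite("pics/s2.png",a)
E
```

```text
pos [0.47   0.3028 0.1387] closing -68.3 tilt 0.06 slide [-0.0005, 0.0003, 0.0047] yaw -0.0 |d| 0.005 t 6.0 q6 1.55 gap 0.0854 F [-0.  -0.1  0.9]
```

View pics/s2.png

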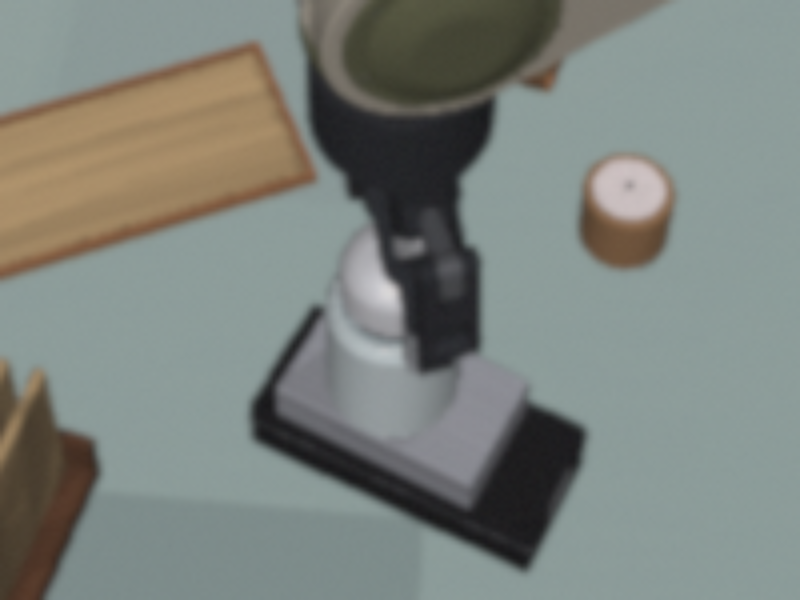

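Call:
{"api": "drive_tool", "payload": {
  "commands": [
    {"slide": [0,0,0.0063],"yaw": 0,"grip": 1},
    {"slide": [0,0,0.0063],"yaw": 0,"grip": 0.4},
    {"slide": [0,0,0.0063],"yaw": 0,"grip": 0.4},
    {"slide": [0,0,0.0063],"yaw": 0,"grip": 0.4},
    {"slide": [0,0,0.0063],"yaw": 0,"grip": 0.4}
  ],
  "newtons": 30
}}

```text
t: 6.72
position: [0.4699, 0.3028, 0.1314]
tcp_rot: [-3.085, -0.592, -0.001]
force: [-0.2, -1.4, 4.1]
finger_gap: 0.0488
grasp_force: 31.3
```

Call:
{"api": "drive_tool", "payload": {
  "commands": [
    {"slide": [0,0,0],"yaw": 0,"grip": 0.4},
    {"slide": [0,0,0],"yaw": 0,"grip": 0.4}
  ]
}}

```text
t: 6.98
position: [0.4699, 0.3028, 0.1314]
tcp_rot: [-3.085, -0.591, -0.001]
force: [-0.4, -0.9, 5.3]
finger_gap: 0.0491
grasp_force: 31.5
```

Call:
{"api": "drive_tool", "payload": {
  "commands": [
    {"slide": [0,0,-0.005],"yaw": 0,"grip": 0.4},
    {"slide": [0,0,-0.02],"yaw": 0,"grip": 0.4},
    {"slide": [0,0,-0.05],"yaw": 0,"grip": 0.4},
    {"slide": [0,0,-0.09],"yaw": 0,"grip": 0.4},
    {"slide": [0,0,-0.11],"yaw": 0,"grip": 0.4}
  ]
}}

```text
t: 7.6
position: [0.47, 0.303, 0.244]
tcp_rot: [-3.085, -0.592, -0.005]
force: [-0.1, 0.2, -2.3]
finger_gap: 0.0492
grasp_force: 31.7
```

```bash
python3 - <<'E'
from h import *
plan(.4515,-.293,.24)
q=manip.snapshot("side");cv2.imwrite("pics/s3.png",cv2.resize(q["frame"][230:410,220:460],(800,600)))
E
```

```text
pos [0.47  0.303 0.244] closing -68.3 tilt 0.19 slide [-0.2377, 0.5469, 0.0032] yaw -0.0 |d| 0.596 t 7.6 q6 1.55 gap 0.0492 F [-0.1  0.2 -2.3]
```

View pics/s3.png

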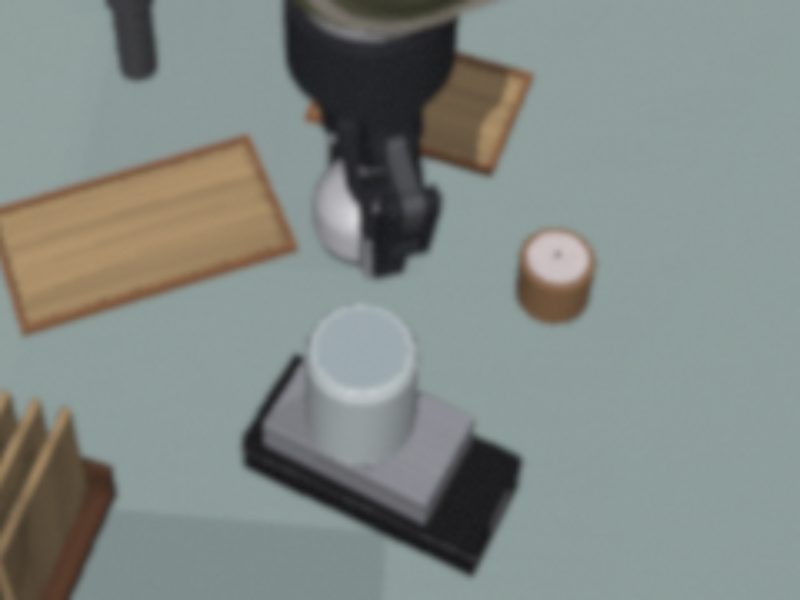

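The bell is held at (350,205) and the tumbler stands untouched at (360,380). Carrying the bell to the mat.

Call:
{"api": "drive_tool", "payload": {
  "commands": [
    {"slide": [-0.012,0.027,0],"yaw": 0,"grip": 0.4},
    {"slide": [-0.035,0.08,0],"yaw": 0,"grip": 0.4},
    {"slide": [-0.059,0.136,0],"yaw": 0,"grip": 0.4},
    {"slide": [-0.083,0.191,0],"yaw": 0,"grip": 0.4},
    {"slide": [-0.107,0.246,0],"yaw": 0,"grip": 0.4}
  ]
}}

```text
t: 8.28
position: [0.4607, 0.0329, 0.2411]
tcp_rot: [-3.085, -0.592, -0.0]
force: [0.7, -0.5, -1.8]
finger_gap: 0.0493
grasp_force: 31.7
```

Call:
{"api": "drive_tool", "payload": {
  "commands": [
    {"slide": [-0.024,0.055,0],"yaw": 0,"grip": 0.4},
    {"slide": [-0.048,0.11,0],"yaw": 0,"grip": 0.4},
    {"slide": [-0.072,0.165,0.02],"yaw": 0,"grip": 0.4},
    {"slide": [-0.094,0.217,0.04],"yaw": 0,"grip": 0.4},
    {"slide": [-0.112,0.258,0.06],"yaw": 0,"grip": 0.4}
  ]
}}

```text
t: 8.9
position: [0.4521, -0.2486, 0.1803]
tcp_rot: [-3.086, -0.59, -0.0]
force: [0.6, 1.7, -0.8]
finger_gap: 0.0488
grasp_force: 31.8
```

```bash
python3 - <<'E'
from h import *
plan(.4517,-.2930,.06)
E
```

```text
pos [ 0.4521 -0.2486  0.1803] closing -68.4 tilt 0.0 slide [-0.0168, 0.0411, 0.1203] yaw -0.0 |d| 0.128 t 8.9 q6 0.46 gap 0.0488 F [ 0.6  1.7 -0.8]
```

```bash
python3 - <<'E'
from h import *
p=manip.snapshot("wrist")
for l,z in (("cork_mat",.004),("coaster",.006),("short_tray",.007)):
    for r in manip.cut_out(l,p)[:2]:
        m=np.array(r["pixels"]).astype(np.uint8)
        if m.sum()>100: print(l,round(r["p"],2),rect(p,m,z,True))
E
```

```text
cork_mat 0.98 [450.4, -293.8, 85.7, 84.7, -80.6]
coaster 0.81 [614.4, -172.2, 73.6, 18.8, -69.3]
short_tray 0.75 [453.0, 14.2, 137.7, 97.9, -16.1]
```

Call:
{"api": "drive_tool", "payload": {
  "commands": [
    {"slide": [-0.0168,0.0411,0.03],"yaw": 0,"grip": 0.4},
    {"slide": [-0.0168,0.0411,0.08],"yaw": 0,"grip": 0.4},
    {"slide": [-0.0168,0.0411,0.12],"yaw": 0,"grip": 0.4},
    {"slide": [-0.0168,0.0411,0.15],"yaw": 0,"grip": 0.4},
    {"slide": [-0.0168,0.0411,0.15],"yaw": 0,"grip": 0.4}
  ]
}}

```text
t: 9.72
position: [0.452, -0.2892, 0.0302]
tcp_rot: [-3.082, -0.593, 0.003]
force: [0.4, 0.7, -1.8]
finger_gap: 0.0491
grasp_force: 31.9
```

Call:
{"api": "drive_tool", "payload": {
  "commands": [
    {"slide": [-0.0025,0.0036,0.01],"yaw": 0,"grip": 0.4},
    {"slide": [-0.0025,0.0036,0.02],"yaw": 0,"grip": 0.4},
    {"slide": [-0.0025,0.0036,0.025],"yaw": 0,"grip": 0.4},
    {"slide": [-0.0025,0.0036,0.0265],"yaw": 0,"grip": 0.4},
    {"slide": [-0.0025,0.0036,0.0265],"yaw": 0,"grip": 0.4}
  ]
}}

```text
t: 10.35
position: [0.4513, -0.2952, 0.0046]
tcp_rot: [3.085, 0.591, 0.0]
force: [1.3, 0.6, -1.5]
finger_gap: 0.0493
grasp_force: 32.0
```

Call:
{"api": "drive_tool", "payload": {
  "commands": [
    {"slide": [0.0005,-0.0015,0.001],"yaw": 0,"grip": 0.4},
    {"slide": [0.0005,-0.0015,0.002],"yaw": 0,"grip": 0.4},
    {"slide": [0.0005,-0.0015,0.0025],"yaw": 0,"grip": 0.4}
  ]
}}

```text
t: 10.72
position: [0.4512, -0.2936, 0.002]
tcp_rot: [3.085, 0.591, 0.0]
force: [-0.4, 0.2, -2.2]
finger_gap: 0.0493
grasp_force: 32.0
```

Call:
{"api": "drive_tool", "payload": {
  "commands": [
    {"slide": [0,0,0.0005],"yaw": 0,"grip": 0.4},
    {"slide": [0,0,0.001],"yaw": 0,"grip": 0.4},
    {"slide": [0,0,0.001],"yaw": 0,"grip": 0.4}
  ]
}}

```text
t: 11.1
position: [0.4512, -0.2936, 0.0014]
tcp_rot: [3.085, 0.592, 0.0]
force: [-1.9, 1.4, 5.3]
finger_gap: 0.0489
grasp_force: 32.6
```

Contact at the expected height, so I release slowly.

Call:
{"api": "drive_tool", "payload": {
  "commands": [
    {"slide": [0,0,0],"yaw": 0,"grip": 0.65},
    {"slide": [0,0,0],"yaw": 0,"grip": 0.8},
    {"slide": [0,0,0],"yaw": 0,"grip": 1},
    {"slide": [0,0,0],"yaw": 0,"grip": 1},
    {"slide": [0,0,0],"yaw": 0,"grip": 1}
  ]
}}

```text
t: 11.72
position: [0.4512, -0.2936, 0.001]
tcp_rot: [3.085, 0.592, -0.0]
force: [1.5, -0.4, 0.5]
finger_gap: 0.0857
grasp_force: 0.0
```

Call:
{"api": "drive_tool", "payload": {
  "commands": [
    {"slide": [0,0,-0.01],"yaw": 0,"grip": 1},
    {"slide": [0,0,-0.04],"yaw": 0,"grip": 1},
    {"slide": [0,0,-0.1],"yaw": 0,"grip": 1},
    {"slide": [0,0,-0.16],"yaw": 0,"grip": 1},
    {"slide": [0,0,-0.22],"yaw": 0,"grip": 1}
  ]
}}

```text
t: 12.35
position: [0.4508, -0.2933, 0.2238]
tcp_rot: [3.085, 0.591, 0.001]
force: [0.4, -0.5, -0.9]
finger_gap: 0.0853
grasp_force: 0.0
```

```bash
python3 - <<'E'
from h import *
p=manip.snapshot("wrist")
for l,z in (("cork_mat",.004),("bell",.022)):
    for r in manip.cut_out(l,p)[:2]:
        m=np.array(r["pixels"]).astype(np.uint8)
        if m.sum()>100: print(l,round(r["p"],2),rect(p,m,z,True))
plan(.4698,.3025,.22)
E
```

```text
cork_mat 0.77 [450.3, -294.0, 85.5, 84.6, 9.6]
bell 0.61 [450.3, -294.0, 51.3, 50.2, 65.2]
pos [ 0.4519 -0.2942  0.2246] closing -68.3 tilt 0.4 slide [0.2374, -0.5478, 0.0017] yaw -0.0 |d| 0.597 t 12.5 q6 0.4 gap 0.0853 F [-0.4  0.4 -0.8]
```

The bell is centred on the mat. Next is the tumbler.

Call:
{"api": "drive_tool", "payload": {
  "commands": [
    {"slide": [0.024,-0.055,0],"yaw": 0,"grip": 1},
    {"slide": [0.048,-0.11,0],"yaw": 0,"grip": 1},
    {"slide": [0.072,-0.165,0],"yaw": 0,"grip": 1},
    {"slide": [0.096,-0.22,0],"yaw": 0,"grip": 1},
    {"slide": [0.119,-0.275,0],"yaw": 0,"grip": 1}
  ]
}}

```text
t: 13.12
position: [0.4593, 0.0079, 0.2203]
tcp_rot: [-3.085, -0.591, 0.002]
force: [2.1, 0.2, 0.8]
finger_gap: 0.0852
grasp_force: 0.0
```

Call:
{"api": "drive_tool", "payload": {
  "commands": [
    {"slide": [0.024,-0.055,0],"yaw": 0,"grip": 1},
    {"slide": [0.048,-0.11,0],"yaw": 0,"grip": 1},
    {"slide": [0.072,-0.165,0],"yaw": 0,"grip": 1},
    {"slide": [0.085,-0.195,0],"yaw": 0,"grip": 1},
    {"slide": [0.09,-0.207,0],"yaw": 0,"grip": 1}
  ]
}}

```text
t: 13.75
position: [0.4664, 0.2328, 0.2201]
tcp_rot: [3.085, 0.595, -0.003]
force: [-0.1, -0.0, -0.3]
finger_gap: 0.0849
grasp_force: 0.0
```

```bash
python3 - <<'E'
from h import *
p=manip.snapshot("wrist")
cv2.imwrite("pics/w4.png",p["frame"])
for l,z in (("tumbler",.134),("tumbler",.062),("card_tin",.062),("dice_box",.036)):
    for r in manip.cut_out(l,p)[:2]:
        m=np.array(r["pixels"]).astype(np.uint8)
        if m.sum()>100: print(l,round(r["p"],2),rect(p,m,z,True))
plan(.4698,.3025,.09)
E
```

```text
card_tin 0.73 [495.7, 291.6, 61.8, 42.4, 67.1]
dice_box 0.66 [404.6, 328.6, 66.1, 35.1, 68.2]
dice_box 0.36 [620.4, 157.5, 169.3, 94.3, 26.0]
pos [0.4672 0.2304 0.2209] closing -68.4 tilt 0.03 slide [0.0291, -0.0661, 0.1308] yaw -0.0 |d| 0.149 t 14.0 q6 1.43 gap 0.0851 F [-0.4  0.1  0.8]
```

View pics/w4.png

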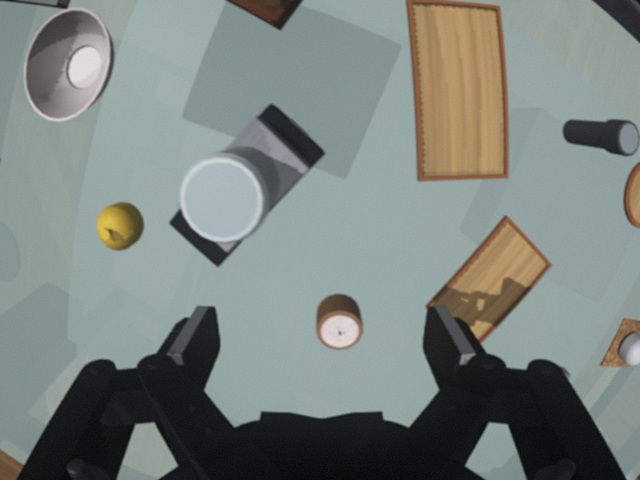

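The tumbler's top ring is centred at about (224,197), with the tin and box under it undisturbed.

```bash
python3 - <<'E'
from h import *
p=manip.snapshot("wrist")
for uv in [(224,197),(181,197),(268,197),(224,154),(224,241)]: print(onplane(p,uv,.134,True).round(4))
E
```

```text
[0.4741 0.3004 0.134 ]
[0.4638 0.3285 0.134 ]
[0.4843 0.2735 0.134 ]
[0.5004 0.3093 0.134 ]
[0.4457 0.2915 0.134 ]
```

Call:
{"api": "drive_tool", "payload": {
  "commands": [
    {"slide": [0.015,-0.033,0],"yaw": 0,"grip": 1},
    {"slide": [0.029,-0.066,0],"yaw": 0,"grip": 1},
    {"slide": [0.029,-0.066,0.03],"yaw": 0,"grip": 1},
    {"slide": [0.029,-0.066,0.05],"yaw": 0,"grip": 1},
    {"slide": [0.029,-0.066,0.05],"yaw": 0,"grip": 1}
  ]
}}

```text
t: 14.68
position: [0.4693, 0.3026, 0.17]
tcp_rot: [3.085, 0.59, -0.004]
force: [0.6, 0.0, 0.4]
finger_gap: 0.0854
grasp_force: 0.0
```

```bash
python3 - <<'E'
from h import *
plan(.4698,.3025,.085)
E
```

```text
pos [0.4693 0.3026 0.17  ] closing -68.4 tilt 0.15 slide [0.0006, 0.0002, 0.085] yaw -0.0 |d| 0.085 t 14.68 q6 1.56 gap 0.0854 F [0.6 0.  0.4]
```

Call:
{"api": "drive_tool", "payload": {
  "commands": [
    {"slide": [0.002,0.001,0.03],"yaw": 0,"grip": 1},
    {"slide": [0.002,0.001,0.06],"yaw": 0,"grip": 1},
    {"slide": [0.002,0.001,0.085],"yaw": 0,"grip": 1},
    {"slide": [0.002,0.001,0.085],"yaw": 0,"grip": 1},
    {"slide": [0.002,0.001,0.085],"yaw": 0,"grip": 0.6}
  ]
}}

```text
t: 15.3
position: [0.4728, 0.3034, 0.0877]
tcp_rot: [-3.085, -0.591, -0.004]
force: [-1.1, -0.8, 0.6]
finger_gap: 0.0698
grasp_force: 0.0
```

Call:
{"api": "drive_tool", "payload": {
  "commands": [
    {"slide": [0,0,0],"yaw": 0,"grip": 0.5},
    {"slide": [0,0,0],"yaw": 0,"grip": 0.5},
    {"slide": [0,0,0],"yaw": 0,"grip": 0.5},
    {"slide": [0,0,0],"yaw": 0,"grip": 0.5}
  ]
}}

```text
t: 15.8
position: [0.4728, 0.3036, 0.0879]
tcp_rot: [-3.085, -0.591, -0.005]
force: [0.3, -0.9, 7.1]
finger_gap: 0.0614
grasp_force: 32.7
```

Call:
{"api": "drive_tool", "payload": {
  "commands": [
    {"slide": [0,0,-0.005],"yaw": 0,"grip": 0.5},
    {"slide": [0,0,-0.02],"yaw": 0,"grip": 0.5},
    {"slide": [0,0,-0.05],"yaw": 0,"grip": 0.5},
    {"slide": [0,0,-0.09],"yaw": 0,"grip": 0.5},
    {"slide": [0,0,-0.13],"yaw": 0,"grip": 0.5}
  ]
}}

```text
t: 16.42
position: [0.4716, 0.3034, 0.2183]
tcp_rot: [-3.085, -0.592, -0.001]
force: [0.3, 1.0, -0.9]
finger_gap: 0.0613
grasp_force: 33.2
```

```bash
python3 - <<'E'
from h import *
plan(.65,-.157,.22)
p=manip.snapshot("wrist");tower(p,(320,240),("card_tin","dice_box"))
E
```

```text
pos [0.4716 0.3034 0.2183] closing -68.3 tilt 0.04 slide [-0.0046, 0.4937, -0.0017] yaw -0.0 |d| 0.494 t 16.43 q6 1.55 gap 0.0613 F [ 0.3  1.  -0.9]
card_tin 0.7 rect [466.8 305.7 104.3  64.1 -23.9] circ [467.4 306.6] 58.5
dice_box 0.68 rect [459.9 311.3 152.4  66.7 -25. ] circ [459.1 307.1] 79.8
```

Call:
{"api": "drive_tool", "payload": {
  "commands": [
    {"slide": [0,0.03,0],"yaw": 0,"grip": 0.5},
    {"slide": [0,0.085,0],"yaw": 0,"grip": 0.5},
    {"slide": [0,0.14,0],"yaw": 0,"grip": 0.5},
    {"slide": [0,0.195,0],"yaw": 0,"grip": 0.5},
    {"slide": [-0.002,0.25,0],"yaw": 0,"grip": 0.5}
  ]
}}

```text
t: 17.2
position: [0.5624, 0.0687, 0.2152]
tcp_rot: [-3.085, -0.591, 0.003]
force: [1.6, 0.7, -1.6]
finger_gap: 0.0615
grasp_force: 33.3
```

Call:
{"api": "drive_tool", "payload": {
  "commands": [
    {"slide": [0,0.055,0],"yaw": 0,"grip": 0.5},
    {"slide": [0,0.11,0],"yaw": 0,"grip": 0.5},
    {"slide": [0,0.165,0],"yaw": 0,"grip": 0.5},
    {"slide": [0,0.2,0],"yaw": 0,"grip": 0.5},
    {"slide": [0,0.205,0],"yaw": 0,"grip": 0.5}
  ]
}}

```text
t: 17.82
position: [0.638, -0.1221, 0.2143]
tcp_rot: [-3.085, -0.587, 0.004]
force: [-0.9, -0.3, -2.0]
finger_gap: 0.0614
grasp_force: 33.4
```

```bash
python3 - <<'E'
from h import *
p=manip.snapshot("wrist")
for l,z in (("coaster",.006),("short_tray",.007),("long_tray",.007)):
    for r in manip.cut_out(l,p)[:2]:
        m=np.array(r["pixels"]).astype(np.uint8)
        if m.sum()>100: print(l,round(r["p"],2),rect(p,m,z,True))
plan(.6525,-.1577,.05)
E
```

```text
coaster 0.65 [655.5, -158.2, 92.5, 83.0, 88.2]
coaster 0.6 [497.5, -176.5, 249.9, 211.2, 21.7]
short_tray 0.76 [454.6, 15.3, 141.0, 93.8, -16.1]
long_tray 0.97 [628.9, 145.7, 184.3, 104.9, 25.9]
pos [ 0.6379 -0.1189  0.2158] closing -68.2 tilt 0.05 slide [-0.0008, 0.0415, 0.1658] yaw -0.0 |d| 0.171 t 18.02 q6 0.83 gap 0.0616 F [ 1.1 -0.2 -1.8]
```

Call:
{"api": "drive_tool", "payload": {
  "commands": [
    {"slide": [0.001,0.03,0],"yaw": 0,"grip": 0.5},
    {"slide": [0.001,0.0415,0.03],"yaw": 0,"grip": 0.5},
    {"slide": [0.001,0.0415,0.08],"yaw": 0,"grip": 0.5},
    {"slide": [0.001,0.0415,0.13],"yaw": 0,"grip": 0.5},
    {"slide": [0.001,0.0415,0.16],"yaw": 0,"grip": 0.5}
  ]
}}

```text
t: 18.65
position: [0.6535, -0.1565, 0.0535]
tcp_rot: [-3.083, -0.593, 0.004]
force: [1.0, -0.5, -1.5]
finger_gap: 0.0616
grasp_force: 33.4
```

Call:
{"api": "drive_tool", "payload": {
  "commands": [
    {"slide": [0,0,0],"yaw": 0,"grip": 0.5},
    {"slide": [0,0,0],"yaw": 0,"grip": 0.5}
  ]
}}

```text
t: 18.9
position: [0.6554, -0.158, 0.058]
tcp_rot: [3.084, 0.592, 0.004]
force: [-0.3, -1.1, -1.7]
finger_gap: 0.0614
grasp_force: 33.4
```

```bash
python3 - <<'E'
from h import *
plan(.6535,-.157,.033)
E
```

```text
pos [ 0.6554 -0.158   0.058 ] closing -68.3 tilt 0.16 slide [-0.0014, -0.0016, 0.025] yaw -0.0 |d| 0.025 t 18.9 q6 0.78 gap 0.0614 F [-0.3 -1.1 -1.7]
```

Call:
{"api": "drive_tool", "payload": {
  "commands": [
    {"slide": [-0.001,-0.001,0.008],"yaw": 0,"grip": 0.5},
    {"slide": [-0.001,-0.001,0.016],"yaw": 0,"grip": 0.5},
    {"slide": [-0.001,-0.001,0.022],"yaw": 0,"grip": 0.5},
    {"slide": [-0.001,-0.001,0.024],"yaw": 0,"grip": 0.5},
    {"slide": [-0.001,-0.001,0.024],"yaw": 0,"grip": 0.5}
  ]
}}

```text
t: 19.52
position: [0.6533, -0.1578, 0.0321]
tcp_rot: [3.085, 0.591, 0.0]
force: [0.1, 0.6, -1.0]
finger_gap: 0.0609
grasp_force: 33.6
```

Call:
{"api": "drive_tool", "payload": {
  "commands": [
    {"slide": [0,0,0.0005],"yaw": 0,"grip": 0.5},
    {"slide": [0,0,0.001],"yaw": 0,"grip": 0.5},
    {"slide": [0,0,0.001],"yaw": 0,"grip": 0.5}
  ]
}}

```text
t: 19.9
position: [0.6534, -0.1578, 0.032]
tcp_rot: [3.085, 0.591, 0.001]
force: [-4.2, 0.1, 5.9]
finger_gap: 0.0617
grasp_force: 34.1
```

Contact. I release and rise.

Call:
{"api": "drive_tool", "payload": {
  "commands": [
    {"slide": [0,0,0],"yaw": 0,"grip": 0.75},
    {"slide": [0,0,0],"yaw": 0,"grip": 0.85},
    {"slide": [0,0,0],"yaw": 0,"grip": 1},
    {"slide": [0,0,0],"yaw": 0,"grip": 1},
    {"slide": [0,0,0],"yaw": 0,"grip": 1}
  ]
}}

```text
t: 20.52
position: [0.6532, -0.1577, 0.0309]
tcp_rot: [-3.085, -0.592, 0.0]
force: [0.1, -0.3, -0.8]
finger_gap: 0.0857
grasp_force: 0.0
```

Call:
{"api": "drive_tool", "payload": {
  "commands": [
    {"slide": [0,0,-0.01],"yaw": 0,"grip": 1},
    {"slide": [0,0,-0.04],"yaw": 0,"grip": 1},
    {"slide": [0,0,-0.09],"yaw": 0,"grip": 1},
    {"slide": [0,0,-0.15],"yaw": 0,"grip": 1},
    {"slide": [0,0,-0.2],"yaw": 0,"grip": 1}
  ]
}}

```text
t: 21.15
position: [0.6532, -0.1577, 0.2345]
tcp_rot: [3.084, 0.591, 0.003]
force: [0.2, 0.1, -0.3]
finger_gap: 0.0855
grasp_force: 0.0
```

```bash
python3 - <<'E'
from h import *
p=manip.snapshot("scene")
for l in ("tumbler","coaster"):
    r=mask(l,p,(239,295));
    if r: print(l,r[1],px(p,(.6525,-.158,.042)),rect(p,r[0],.006))
p=manip.snapshot("side")
for l in ("tumbler","coaster"):
    r=mask(l,p,(273,195));
    if r: print(l,r[1],px(p,(.6525,-.158,.042)),rect(p,r[0],.006))
w=manip.snapshot("wrist");cv2.imwrite("pics/w5.png",w["frame"])
plan(.45,.25,.2,66.8)
E
```

```text
tumbler (236.0094142259414, 297.4508368200837) [235.7408293  297.71141103] [623.5, -163.4, 115.4, 65.1, 8.0]
coaster (242.1334745762712, 313.5) [235.7408293  297.71141103] [663.7, -151.6, 90.3, 71.6, -69.9]
tumbler (271.213216957606, 190.5511221945137) [271.86510048 190.82601924] [664.9, -198.9, 136.5, 69.3, -78.0]
coaster (274.31944444444446, 206.48958333333334) [271.86510048 190.82601924] [647.6, -144.4, 90.7, 68.5, 16.7]
pos [ 0.6528 -0.1575  0.2295] closing -68.3 tilt 0.16 slide [-0.0376, -0.4536, 0.0304] yaw 0.784 |d| 0.456 t 21.5 q6 0.78 gap 0.0857 F [ 0.4  0.6 -0.4]
```

View pics/w5.png

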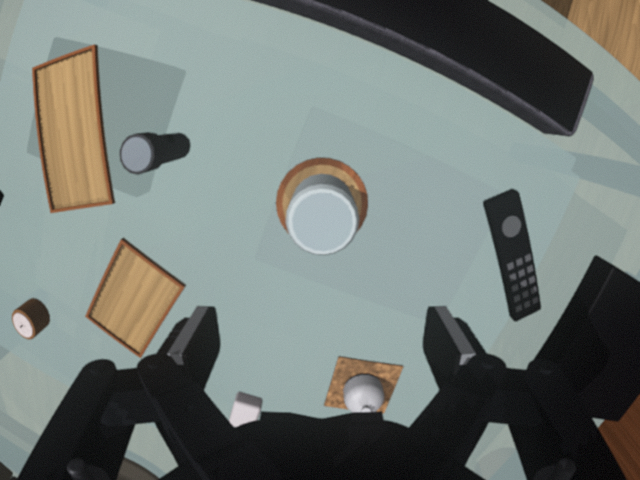

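The tumbler stands on the coaster at (322,215), about 1 mm off centre by both cameras. Now the tin.

Call:
{"api": "drive_tool", "payload": {
  "commands": [
    {"slide": [-0.004,-0.05,0],"yaw": 0.1,"grip": 1},
    {"slide": [-0.008,-0.1,0],"yaw": 0.26,"grip": 1},
    {"slide": [-0.012,-0.15,0],"yaw": 0.42,"grip": 1},
    {"slide": [-0.017,-0.2,0],"yaw": 0.58,"grip": 1},
    {"slide": [-0.021,-0.25,0],"yaw": 0.74,"grip": 1}
  ]
}}

```text
t: 22.12
position: [0.5399, 0.0682, 0.23]
tcp_rot: [3.089, -0.573, -0.003]
force: [-0.2, 0.7, -0.2]
finger_gap: 0.0857
grasp_force: 0.0
```

```bash
python3 - <<'E'
from h import *
plan(.44,.22,.2,66.8)
E
```

```text
pos [0.5399 0.0682 0.23  ] closing -111.0 tilt 0.11 slide [-0.1477, -0.1059, 0.0302] yaw 0.038 |d| 0.184 t 22.12 q6 1.85 gap 0.0857 F [-0.2  0.7 -0.2]
```

Call:
{"api": "drive_tool", "payload": {
  "commands": [
    {"slide": [-0.04,-0.03,0],"yaw": 0.03,"grip": 1},
    {"slide": [-0.08,-0.06,0],"yaw": 0.04,"grip": 1},
    {"slide": [-0.12,-0.088,0],"yaw": 0.04,"grip": 1},
    {"slide": [-0.147,-0.106,0],"yaw": 0.04,"grip": 1},
    {"slide": [-0.147,-0.106,0],"yaw": 0.04,"grip": 1}
  ]
}}

```text
t: 22.75
position: [0.4399, 0.2191, 0.2304]
tcp_rot: [3.079, -0.621, -0.002]
force: [-0.2, 0.5, 0.6]
finger_gap: 0.0855
grasp_force: 0.0
```

```bash
python3 - <<'E'
from h import *
p=manip.snapshot("wrist")
for l,z in (("card_tin",.062),("dice_box",.036),("short_tray",.007),("long_tray",.007)):
    for r in manip.cut_out(l,p)[:2]:
        m=np.array(r["pixels"]).astype(np.uint8)
        if m.sum()>100: print(l,round(r["p"],2),rect(p,m,z,True))
plan(.4654,.305,.12,66.8)
E
```

```text
card_tin 0.66 [465.5, 301.8, 106.5, 66.2, -22.8]
dice_box 0.61 [457.8, 303.5, 152.7, 71.4, -21.8]
short_tray 0.55 [453.0, 17.4, 137.2, 98.9, -16.7]
long_tray 0.94 [617.3, 142.6, 162.6, 102.5, 26.9]
pos [0.4416 0.2172 0.2307] closing -113.1 tilt 0.04 slide [-0.0125, -0.0902, 0.1106] yaw 0.002 |d| 0.143 t 23.0 q6 2.19 gap 0.0853 F [ 0.2 -0.1  0.5]
```

Call:
{"api": "drive_tool", "payload": {
  "commands": [
    {"slide": [-0.006,-0.045,0],"yaw": 0,"grip": 1},
    {"slide": [-0.0125,-0.09,0.02],"yaw": 0,"grip": 1},
    {"slide": [-0.0125,-0.09,0.07],"yaw": 0,"grip": 1},
    {"slide": [-0.0125,-0.09,0.11],"yaw": 0,"grip": 1},
    {"slide": [-0.0125,-0.09,0.12],"yaw": 0,"grip": 1}
  ]
}}

```text
t: 23.62
position: [0.4643, 0.3047, 0.1088]
tcp_rot: [3.076, -0.627, -0.006]
force: [0.0, -0.1, 0.3]
finger_gap: 0.0854
grasp_force: 0.0
```

```bash
python3 - <<'E'
from h import *
plan(.4654,.3045,.037,66.8)
E
```

```text
pos [0.4643 0.3047 0.1088] closing -113.0 tilt 0.25 slide [0.0013, -0.0005, 0.0718] yaw 0.003 |d| 0.072 t 23.62 q6 2.34 gap 0.0854 F [ 0.  -0.1  0.3]
```

Call:
{"api": "drive_tool", "payload": {
  "commands": [
    {"slide": [0,0,0.03],"yaw": 0,"grip": 1},
    {"slide": [0,0,0.055],"yaw": 0,"grip": 1},
    {"slide": [0,0,0.072],"yaw": 0,"grip": 1},
    {"slide": [0,0,0.072],"yaw": 0,"grip": 1},
    {"slide": [0,0,0.072],"yaw": 0,"grip": 0.85}
  ]
}}

```text
t: 24.25
position: [0.4656, 0.3058, 0.0402]
tcp_rot: [-3.077, 0.626, -0.003]
force: [0.3, -0.8, 0.2]
finger_gap: 0.0729
grasp_force: 0.0
```

Call:
{"api": "drive_tool", "payload": {
  "commands": [
    {"slide": [0,0,0],"yaw": 0,"grip": 0.65},
    {"slide": [0,0,0],"yaw": 0,"grip": 0.5},
    {"slide": [0,0,0],"yaw": 0,"grip": 0.5},
    {"slide": [0,0,0],"yaw": 0,"grip": 0.5}
  ]
}}

```text
t: 24.75
position: [0.4656, 0.3059, 0.0403]
tcp_rot: [-3.077, 0.626, -0.003]
force: [-0.2, -0.6, 6.2]
finger_gap: 0.0612
grasp_force: 33.2
```

Call:
{"api": "drive_tool", "payload": {
  "commands": [
    {"slide": [0,0,-0.004],"yaw": 0,"grip": 0.5},
    {"slide": [0,0,-0.015],"yaw": 0,"grip": 0.5},
    {"slide": [0,0,-0.05],"yaw": 0,"grip": 0.5},
    {"slide": [0,0,-0.09],"yaw": 0,"grip": 0.5},
    {"slide": [0,0,-0.11],"yaw": 0,"grip": 0.5}
  ]
}}

```text
t: 25.38
position: [0.4653, 0.3059, 0.1518]
tcp_rot: [-3.077, 0.625, -0.004]
force: [0.5, -0.0, -1.6]
finger_gap: 0.0616
grasp_force: 33.6
```

```bash
python3 - <<'E'
from h import *
plan(.455,.0165,.14,74)
p=manip.snapshot("side");cv2.imwrite("pics/s6.png",cv2.resize(p["frame"][230:410,220:460],(800,600)))
E
```

```text
pos [0.4653 0.3059 0.1518] closing -113.0 tilt 0.19 slide [0.1034, 0.2705, 0.0115] yaw -0.122 |d| 0.29 t 25.38 q6 2.34 gap 0.0616 F [ 0.5 -0.  -1.6]
```

View pics/s6.png

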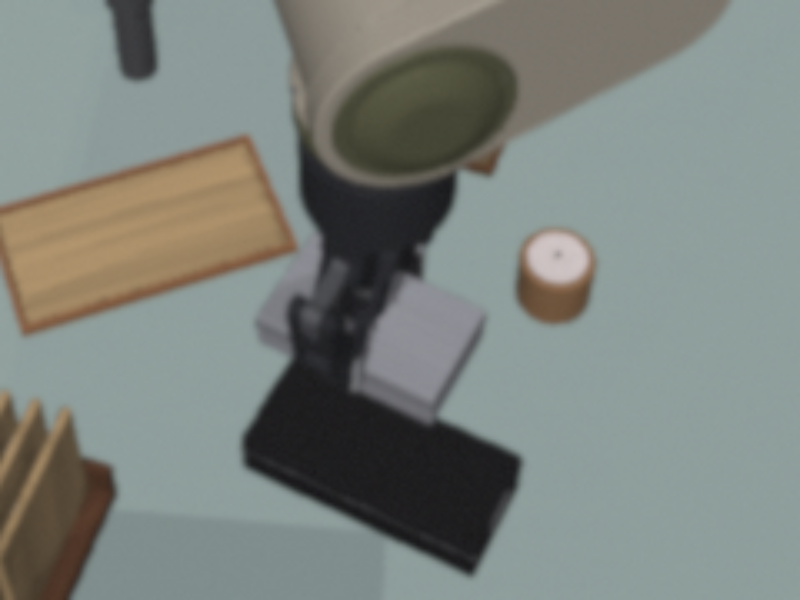

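The tin is held level at about (380,330) and the black box stays put. Carrying it to the short tray.

Call:
{"api": "drive_tool", "payload": {
  "commands": [
    {"slide": [0.011,0.028,0],"yaw": -0.03,"grip": 0.5},
    {"slide": [0.031,0.08,0],"yaw": -0.06,"grip": 0.5},
    {"slide": [0.051,0.132,0],"yaw": -0.1,"grip": 0.5},
    {"slide": [0.071,0.185,0],"yaw": -0.122,"grip": 0.5},
    {"slide": [0.089,0.235,0],"yaw": -0.122,"grip": 0.5}
  ]
}}

```text
t: 26.05
position: [0.4545, 0.0528, 0.149]
tcp_rot: [3.111, -0.437, 0.0]
force: [1.5, 0.3, -0.6]
finger_gap: 0.0614
grasp_force: 33.6
```

```bash
python3 - <<'E'
from h import *
plan(.455,.0165,.06,74)
E
```

```text
pos [0.4545 0.0528 0.149 ] closing -106.0 tilt 0.01 slide [0.0104, 0.0347, 0.089] yaw 0.0 |d| 0.096 t 26.05 q6 1.71 gap 0.0614 F [ 1.5  0.3 -0.6]
```

Call:
{"api": "drive_tool", "payload": {
  "commands": [
    {"slide": [0.006,0.02,0],"yaw": 0,"grip": 0.5},
    {"slide": [0.0104,0.033,0.02],"yaw": 0,"grip": 0.5},
    {"slide": [0.0104,0.033,0.06],"yaw": 0,"grip": 0.5},
    {"slide": [0.0104,0.033,0.1],"yaw": 0,"grip": 0.5},
    {"slide": [0.0104,0.033,0.115],"yaw": 0,"grip": 0.5}
  ]
}}

```text
t: 26.68
position: [0.4546, 0.0201, 0.032]
tcp_rot: [-3.111, 0.437, 0.006]
force: [0.1, -0.8, -1.1]
finger_gap: 0.0613
grasp_force: 33.6
```

Call:
{"api": "drive_tool", "payload": {
  "commands": [
    {"slide": [0,0,0],"yaw": 0,"grip": 0.5},
    {"slide": [0,0,0],"yaw": 0,"grip": 0.5}
  ]
}}

```text
t: 26.92
position: [0.4563, 0.0199, 0.0347]
tcp_rot: [3.111, -0.437, 0.002]
force: [0.5, -0.5, -1.8]
finger_gap: 0.0613
grasp_force: 33.6
```

```bash
python3 - <<'E'
from h import *
p=manip.snapshot("wrist")
for l,z in (("card_tin",.058),("short_tray",.007)):
    for r in manip.cut_out(l,p)[:2]:
        m=np.array(r["pixels"]).astype(np.uint8)
        if m.sum()>100: print(l,round(r["p"],2),rect(p,m,z,True))
plan(.455,.0165,.0073,74)
E
```

```text
card_tin 0.97 [461.9, 17.5, 102.2, 61.4, -16.2]
short_tray 0.77 [481.2, 7.9, 94.2, 77.9, 74.0]
pos [0.4563 0.0199 0.0348] closing -106.0 tilt 0.09 slide [-0.0004, 0.0036, 0.0275] yaw 0.0 |d| 0.028 t 27.07 q6 1.64 gap 0.0614 F [-1.  -0.2 -1.9]
```

Call:
{"api": "drive_tool", "payload": {
  "commands": [
    {"slide": [-0.0018,0.0038,0.005],"yaw": 0,"grip": 0.5},
    {"slide": [-0.0018,0.0038,0.014],"yaw": 0,"grip": 0.5},
    {"slide": [-0.0018,0.0038,0.02],"yaw": 0,"grip": 0.5},
    {"slide": [-0.0018,0.0038,0.025],"yaw": 0,"grip": 0.5},
    {"slide": [-0.0018,0.0038,0.026],"yaw": 0,"grip": 0.5}
  ]
}}

```text
t: 27.7
position: [0.453, 0.0168, 0.0076]
tcp_rot: [-3.111, 0.437, 0.001]
force: [0.2, -0.3, -1.5]
finger_gap: 0.0614
grasp_force: 33.7
```

Call:
{"api": "drive_tool", "payload": {
  "commands": [
    {"slide": [0,0,0.0005],"yaw": 0,"grip": 0.5},
    {"slide": [0,0,0.001],"yaw": 0,"grip": 0.5}
  ]
}}

```text
t: 27.95
position: [0.4533, 0.0168, 0.0073]
tcp_rot: [3.111, -0.437, 0.001]
force: [-3.0, -0.0, 7.1]
finger_gap: 0.0612
grasp_force: 34.6
```

Call:
{"api": "drive_tool", "payload": {
  "commands": [
    {"slide": [0,0,0],"yaw": 0,"grip": 0.75},
    {"slide": [0,0,0],"yaw": 0,"grip": 0.85},
    {"slide": [0,0,0],"yaw": 0,"grip": 1},
    {"slide": [0,0,0],"yaw": 0,"grip": 1},
    {"slide": [0,0,0],"yaw": 0,"grip": 1}
  ]
}}

```text
t: 28.58
position: [0.4532, 0.0168, 0.007]
tcp_rot: [3.111, -0.437, 0.0]
force: [-0.2, 0.1, -0.2]
finger_gap: 0.0854
grasp_force: 0.0
```

Call:
{"api": "drive_tool", "payload": {
  "commands": [
    {"slide": [0,0,-0.01],"yaw": 0,"grip": 1},
    {"slide": [0,0,-0.04],"yaw": 0,"grip": 1},
    {"slide": [0,0,-0.09],"yaw": 0,"grip": 1},
    {"slide": [0,0,-0.15],"yaw": 0,"grip": 1},
    {"slide": [0,0,-0.19],"yaw": 0,"grip": 1}
  ]
}}

```text
t: 29.2
position: [0.4533, 0.0168, 0.2004]
tcp_rot: [3.111, -0.437, 0.005]
force: [0.3, 0.2, -1.1]
finger_gap: 0.0854
grasp_force: 0.0
```

```bash
python3 - <<'E'
from h import *
p=manip.snapshot("wrist")
for l,z in (("card_tin",.029),("short_tray",.007),("dice_box",.036),("long_tray",.007)):
    for r in manip.cut_out(l,p)[:2]:
        m=np.array(r["pixels"]).astype(np.uint8)
        if m.sum()>100: print(l,round(r["p"],2),rect(p,m,z,True))
p=manip.snapshot("scene");r=mask("card_tin",p,(306,230));print(r and rect(p,r[0],.029))
plan(.44,.24,.2,67.6)
E
```

```text
card_tin 0.67 [454.8, 15.2, 105.3, 62.0, -16.3]
short_tray 0.86 [452.8, 16.2, 137.4, 95.0, -15.6]
dice_box 0.77 [458.2, 294.1, 161.3, 89.9, -21.8]
long_tray 0.93 [627.7, 146.5, 185.8, 101.8, 25.9]
[463.8, 16.7, 123.9, 66.1, -16.8]
pos [0.4525 0.0169 0.1959] closing -106.0 tilt 0.14 slide [-0.0735, -0.211, -0.0039] yaw 0.112 |d| 0.223 t 29.55 q6 1.63 gap 0.0855 F [-0.3 -0.3  0.1]
```

The tin is about 2 mm off centre. Last is the box.

Call:
{"api": "drive_tool", "payload": {
  "commands": [
    {"slide": [-0.018,-0.053,0],"yaw": 0.05,"grip": 1},
    {"slide": [-0.036,-0.106,0],"yaw": 0.112,"grip": 1},
    {"slide": [-0.054,-0.158,0],"yaw": 0.112,"grip": 1},
    {"slide": [-0.0735,-0.211,0],"yaw": 0.112,"grip": 1},
    {"slide": [-0.0735,-0.211,0],"yaw": 0.112,"grip": 1}
  ]
}}

```text
t: 30.18
position: [0.4394, 0.2426, 0.1957]
tcp_rot: [3.082, -0.603, -0.004]
force: [0.1, -0.3, 0.3]
finger_gap: 0.0856
grasp_force: 0.0
```

Call:
{"api": "drive_tool", "payload": {
  "commands": [
    {"slide": [0,0,0],"yaw": 0,"grip": 1}
  ]
}}

```text
t: 30.3
position: [0.4404, 0.2395, 0.1962]
tcp_rot: [3.081, -0.61, -0.002]
force: [0.1, -0.6, 0.4]
finger_gap: 0.0854
grasp_force: 0.0
```

```bash
python3 - <<'E'
from h import *
p=manip.snapshot("wrist")
for l,z in (("dice_box",.036),("long_tray",.007)):
    for r in manip.cut_out(l,p)[:2]:
        m=np.array(r["pixels"]).astype(np.uint8)
        if m.sum()>100: print(l,round(r["p"],2),rect(p,m,z,True))
plan(.4577,.306,.06,67.7)
E
```

```text
dice_box 0.66 [458.2, 304.5, 151.8, 69.9, -22.3]
long_tray 0.86 [602.0, 134.8, 125.9, 102.0, 26.1]
pos [0.4408 0.2388 0.1968] closing -112.5 tilt 0.03 slide [-0.0101, -0.0686, 0.1367] yaw -0.004 |d| 0.153 t 30.45 q6 2.23 gap 0.0853 F [0.2 0.7 0.2]
```

Call:
{"api": "drive_tool", "payload": {
  "commands": [
    {"slide": [-0.005,-0.034,0],"yaw": 0,"grip": 1},
    {"slide": [-0.01,-0.068,0.02],"yaw": 0,"grip": 1},
    {"slide": [-0.01,-0.068,0.07],"yaw": 0,"grip": 1},
    {"slide": [-0.01,-0.068,0.12],"yaw": 0,"grip": 1},
    {"slide": [-0.01,-0.068,0.135],"yaw": 0,"grip": 1}
  ]
}}

```text
t: 31.08
position: [0.4564, 0.3052, 0.0597]
tcp_rot: [3.079, -0.612, -0.006]
force: [0.4, 0.3, 0.9]
finger_gap: 0.0854
grasp_force: 0.0
```

Call:
{"api": "drive_tool", "payload": {
  "commands": [
    {"slide": [0,0,0],"yaw": 0,"grip": 1},
    {"slide": [0,0,0],"yaw": 0,"grip": 1}
  ]
}}

```text
t: 31.32
position: [0.4585, 0.3068, 0.064]
tcp_rot: [-3.08, 0.611, -0.005]
force: [-0.3, -0.6, 0.1]
finger_gap: 0.0854
grasp_force: 0.0
```

```bash
python3 - <<'E'
from h import *
plan(.458,.3058,.004,67.7)
E
```

```text
pos [0.4585 0.3068 0.064 ] closing -112.4 tilt 0.2 slide [-0.0002, 0.0012, 0.06] yaw -0.002 |d| 0.06 t 31.32 q6 2.34 gap 0.0854 F [-0.3 -0.6  0.1]
```

Call:
{"api": "drive_tool", "payload": {
  "commands": [
    {"slide": [0,0.001,0.025],"yaw": 0,"grip": 1},
    {"slide": [0,0.001,0.045],"yaw": 0,"grip": 1},
    {"slide": [0,0.001,0.058],"yaw": 0,"grip": 1},
    {"slide": [0,0.001,0.058],"yaw": 0,"grip": 1},
    {"slide": [0,0.001,0.058],"yaw": 0,"grip": 0.85}
  ]
}}

```text
t: 31.95
position: [0.4575, 0.3059, 0.005]
tcp_rot: [-3.081, 0.61, -0.002]
force: [-0.2, -0.7, 0.5]
finger_gap: 0.0729
grasp_force: 0.0
```

Call:
{"api": "drive_tool", "payload": {
  "commands": [
    {"slide": [0,0,0],"yaw": 0,"grip": 0.7},
    {"slide": [0,0,0],"yaw": 0,"grip": 0.5},
    {"slide": [0,0,0],"yaw": 0,"grip": 0.5},
    {"slide": [0,0,0],"yaw": 0,"grip": 0.5}
  ],
  "newtons": 40
}}

```text
t: 32.45
position: [0.4577, 0.306, 0.0053]
tcp_rot: [-3.08, 0.61, -0.003]
force: [-0.9, -0.2, 6.3]
finger_gap: 0.0653
grasp_force: 45.7
```

Call:
{"api": "drive_tool", "payload": {
  "commands": [
    {"slide": [0,0,-0.004],"yaw": 0,"grip": 0.5},
    {"slide": [0,0,-0.015],"yaw": 0,"grip": 0.5},
    {"slide": [0,0,-0.05],"yaw": 0,"grip": 0.5},
    {"slide": [0,0,-0.1],"yaw": 0,"grip": 0.5},
    {"slide": [0,0,-0.15],"yaw": 0,"grip": 0.5}
  ]
}}

```text
t: 33.08
position: [0.4566, 0.3055, 0.1561]
tcp_rot: [3.082, -0.611, 0.0]
force: [0.2, 0.2, -1.0]
finger_gap: 0.0655
grasp_force: 45.4
```

```bash
python3 - <<'E'
from h import *
p=manip.snapshot("side");cv2.imwrite("pics/s7.png",cv2.resize(p["frame"][200:410,180:460],(800,600)))
plan(.630,.1475,.15,115.8)
E
```

```text
pos [0.4591 0.3066 0.163 ] closing -112.4 tilt 0.63 slide [0.2185, 0.0821, 0.0141] yaw -0.841 |d| 0.234 t 33.12 q6 2.34 gap 0.0654 F [2.2 1.2 6.3]
```

View pics/s7.png

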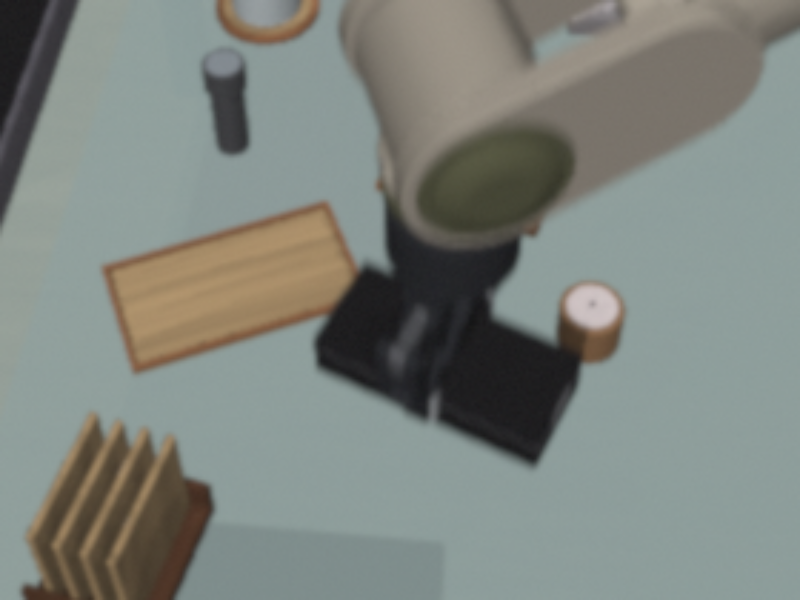

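The box is held level at (450,365) and clear of everything. Carrying it to the long tray.

Call:
{"api": "drive_tool", "payload": {
  "commands": [
    {"slide": [0.03,0.011,0],"yaw": -0.1,"grip": 0.5},
    {"slide": [0.075,0.028,0],"yaw": -0.27,"grip": 0.5},
    {"slide": [0.12,0.045,0],"yaw": -0.44,"grip": 0.5},
    {"slide": [0.165,0.062,0],"yaw": -0.61,"grip": 0.5},
    {"slide": [0.2,0.075,0],"yaw": -0.76,"grip": 0.5}
  ]
}}

```text
t: 33.75
position: [0.6142, 0.1585, 0.1542]
tcp_rot: [3.087, 0.583, 0.0]
force: [-0.4, 0.3, -2.0]
finger_gap: 0.0654
grasp_force: 45.4
```

Call:
{"api": "drive_tool", "payload": {
  "commands": [
    {"slide": [0,0,0],"yaw": 0,"grip": 0.5}
  ]
}}

```text
t: 33.88
position: [0.6143, 0.158, 0.1538]
tcp_rot: [3.089, 0.573, -0.0]
force: [0.3, -0.1, -1.6]
finger_gap: 0.065
grasp_force: 45.4
```

```bash
python3 - <<'E'
from h import *
plan(.630,.1475,.05,115.8)
E
```

```text
pos [0.6143 0.158  0.1538] closing -69.0 tilt 0.01 slide [0.0109, 0.0154, 0.1038] yaw -0.084 |d| 0.105 t 33.88 q6 1.27 gap 0.065 F [ 0.3 -0.1 -1.6]
```

Call:
{"api": "drive_tool", "payload": {
  "commands": [
    {"slide": [0.011,0.0154,0.01],"yaw": -0.05,"grip": 0.5},
    {"slide": [0.011,0.0154,0.04],"yaw": -0.084,"grip": 0.5},
    {"slide": [0.011,0.0154,0.08],"yaw": -0.084,"grip": 0.5},
    {"slide": [0.011,0.0154,0.11],"yaw": -0.084,"grip": 0.5},
    {"slide": [0.011,0.0154,0.115],"yaw": -0.084,"grip": 0.5}
  ]
}}

```text
t: 34.5
position: [0.6274, 0.1503, 0.0374]
tcp_rot: [-3.061, -0.704, 0.006]
force: [-0.7, -0.3, -0.9]
finger_gap: 0.0648
grasp_force: 45.3
```

Call:
{"api": "drive_tool", "payload": {
  "commands": [
    {"slide": [0,0,0],"yaw": 0,"grip": 0.5},
    {"slide": [0,0,0],"yaw": 0,"grip": 0.5}
  ]
}}

```text
t: 34.75
position: [0.6297, 0.1499, 0.0407]
tcp_rot: [3.061, 0.705, 0.004]
force: [-0.3, -0.3, -2.5]
finger_gap: 0.0652
grasp_force: 45.3
```

```bash
python3 - <<'E'
from h import *
p=manip.snapshot("wrist")
for l,z in (("dice_box",.070),("long_tray",.007)):
    for r in manip.cut_out(l,p)[:2]:
        m=np.array(r["pixels"]).astype(np.uint8)
        if m.sum()>100: print(l,round(r["p"],2),rect(p,m,z,True))
plan(.630,.1475,.0083,115.8)
E
```

```text
dice_box 0.58 [645.4, 158.0, 116.4, 66.2, 26.0]
long_tray 0.81 [704.1, 184.3, 100.4, 18.8, -65.9]
pos [0.6294 0.1497 0.04  ] closing -64.1 tilt 0.08 slide [-0.0005, 0.0022, 0.0317] yaw 0.002 |d| 0.032 t 34.9 q6 1.17 gap 0.0652 F [ 0.6  0.4 -1.2]
```

Call:
{"api": "drive_tool", "payload": {
  "commands": [
    {"slide": [0,0.002,0.006],"yaw": 0,"grip": 0.5},
    {"slide": [0,0.002,0.015],"yaw": 0,"grip": 0.5},
    {"slide": [0,0.002,0.023],"yaw": 0,"grip": 0.5},
    {"slide": [0,0.002,0.029],"yaw": 0,"grip": 0.5},
    {"slide": [0,0.002,0.03],"yaw": 0,"grip": 0.5}
  ]
}}

```text
t: 35.52
position: [0.6298, 0.1478, 0.0086]
tcp_rot: [-3.061, -0.705, 0.001]
force: [0.6, 0.1, -2.1]
finger_gap: 0.0659
grasp_force: 45.4
```

Call:
{"api": "drive_tool", "payload": {
  "commands": [
    {"slide": [0,0,0.0005],"yaw": 0,"grip": 0.5},
    {"slide": [0,0,0.001],"yaw": 0,"grip": 0.5}
  ]
}}

```text
t: 35.78
position: [0.63, 0.1479, 0.0084]
tcp_rot: [3.061, 0.705, 0.0]
force: [-2.3, -0.0, 3.0]
finger_gap: 0.0654
grasp_force: 46.0
```

Call:
{"api": "drive_tool", "payload": {
  "commands": [
    {"slide": [0,0,0],"yaw": 0,"grip": 0.78},
    {"slide": [0,0,0],"yaw": 0,"grip": 0.88},
    {"slide": [0,0,0],"yaw": 0,"grip": 1},
    {"slide": [0,0,0],"yaw": 0,"grip": 1},
    {"slide": [0,0,0],"yaw": 0,"grip": 1}
  ]
}}

```text
t: 36.4
position: [0.6299, 0.1478, 0.008]
tcp_rot: [3.061, 0.705, 0.0]
force: [-0.0, -0.3, -0.6]
finger_gap: 0.0855
grasp_force: 0.0
```

Call:
{"api": "drive_tool", "payload": {
  "commands": [
    {"slide": [0,0,-0.01],"yaw": 0,"grip": 1},
    {"slide": [0,0,-0.04],"yaw": 0,"grip": 1},
    {"slide": [0,0,-0.09],"yaw": 0,"grip": 1},
    {"slide": [0,0,-0.15],"yaw": 0,"grip": 1},
    {"slide": [0,0,-0.2],"yaw": 0,"grip": 1}
  ]
}}

```text
t: 37.02
position: [0.6299, 0.1479, 0.2114]
tcp_rot: [3.061, 0.705, 0.004]
force: [0.6, 0.7, -0.5]
finger_gap: 0.0854
grasp_force: 0.0
```

Call:
{"api": "drive_tool", "payload": {
  "commands": [
    {"slide": [-0.05,0,0],"yaw": 0,"grip": 1},
    {"slide": [-0.1,0,0],"yaw": 0,"grip": 1},
    {"slide": [-0.1,0,0],"yaw": 0,"grip": 1},
    {"slide": [-0.1,0,0],"yaw": 0,"grip": 1}
  ]
}}

```text
t: 37.52
position: [0.5407, 0.1041, 0.209]
tcp_rot: [3.061, 0.705, 0.003]
force: [0.9, -0.5, -0.1]
finger_gap: 0.0853
grasp_force: 0.0
```

```bash
python3 - <<'E'
from h import *
p=manip.snapshot("wrist");cv2.imwrite("pics/w8.png",p["frame"])
for l,z in (("dice_box",.039),("long_tray",.007),("card_tin",.029),("short_tray",.007)):
    for r in manip.cut_out(l,p)[:2]:
        m=np.array(r["pixels"]).astype(np.uint8)
        if m.sum()>100: print(l,round(r["p"],2),rect(p,m,z,True))
print({k:np.round(v,3) for k,v in manip.read_state().items() if k in("t","force","grasp_force","position")})
E
```

```text
dice_box 0.8 [628.5, 147.7, 150.7, 65.9, 26.0]
long_tray 0.73 [628.1, 146.8, 185.1, 101.6, 25.9]
long_tray 0.59 [491.5, -308.6, 45.5, 18.9, 69.0]
card_tin 0.84 [456.6, 20.4, 108.5, 71.6, -16.3]
short_tray 0.92 [453.4, 17.4, 137.1, 97.8, -15.9]
{'t': np.float64(37.775), 'position': array([0.54 , 0.104, 0.208]), 'force': array([0.24 , 0.467, 0.335]), 'grasp_force': np.float64(0.0)}
```

View pics/w8.png

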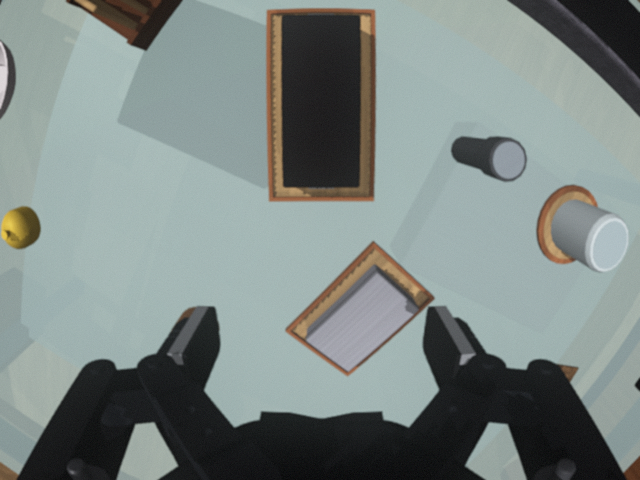

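The box is centred at (320,100), the tin lies square at (365,315), the tumbler is on its coaster and the torch is upright. I'm handing in.

```bash
python3 -c "
from rig import manip
print(manip.hand_in())"
```

```text
the job is handed in; nothing more can be done
None
```

The job is handed in: the bell, tumbler, card tin and dice box each measured within about 2 mm of the centre of their places, released and upright; the torch and coaster rack were not touched, and about 38 s of the 128 s were used.

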